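Hold out the sprung scale rod for a sherd photograph

ROBOT

A 6-joint arm with a two-finger parallel gripper is mounted at the origin on the work surface. World frame = base frame: x ahead of the robot, y to its left, z up, the work surface at z = 0. Lengths are in mm, angles in rad, forces in N, time in s.
With the tool pointing down it reaches from about 350 to 875 mm from the base axis. Payload 4.2 kg.
Tool frame: the origin (TCP) lies midway between the tips of the shut fingers; the grasp point (between the pads) lies 19 mm behind it (arm.grasp_offset is the distance from the TCP to the grasp point, in mm); z points along the fingers, y is the direction in which the jaws open and shut (so a half turn about z gives the same grasp; the last joint's range is limited). The gripper opens to 85 mm and grips with 20 to 120 N. Pads are 22 mm wide; open, the fingers measure 114 mm over their backs; the gripper's body (76 mm by 85 mm) begins 54 mm behind the grasp point. The pads swing forward as they close: fully open they stand 13 mm farther back than shut.
Start: joints at [-0.947, 0.385, 0.008, 0, -1.194, -0.259], TCP at [222.99, -583.844, 203.812] pointing down, gripper open.
Joint ranges: [-3.14, 3.14], [-1.21, 2.06], [-1.07, 1.41], [-3.16, 2.05], [-2.99, -0.16], [-3.1, 3.1]. Speed limits (rad/s): [2.79, 2.79, 3.14, 3.14, 3.14, 3.14].

INTERFACE

Orientations are given as a unit quaternion [x, y, z, w].
In Python, from bench import arm gives the robot as it stands.
- The arm moves only by the tool move_arm, never from a script. Its argument "moves" is a list of rows, each an object with "gripper": the gripper's target within -1 to 1 (fully open at 1, half-way at 0, shut at -1); "xyz": the shift along the tool's x, y, z in cm, a list of three; "angular": the turn, a rotation vector about the tool's x, y, z in rad, a list of three. In form: [{"gripper": gripper, "xyz": [dx, dy, dz], "angular": [wx, wy, wz]}, ...]. A call has 1 to 10 rows; each row is the pose to reach, as a shift and turn from the pose commanded when the call began, along the tool's axes at that moment; what a row does not reach only later rows make up. A row lasts 1/8 s, in which the tool goes at most 62.5 mm and 10.7 degrees, less where a joint would pass 70% of its speed; a pose out of reach is approached as far as the arm can. A call with a gripper value outside its range is refused whole. The fingers move at their own pace and stop on an object; the grip force is fixed at half the most. Time passes only in rows, so rows that repeat a pose let the fingers close. It gives the time, the measured TCP pose, the force and the opening at its end, in the units of the state.
- arm.read_state(): the state, without advancing time (a new reading comes with each control period).
- arm.get_image(name): name is "scene" or "top" or "wrist"; returns (picture, depth): 480x640x3 uint8, blue, green, red; 480x640 float32, mm along the optical axis (not along the pixel's ray), 0 where there is no reading.
- arm.get_calibration(name): a dict with "camera_matrix" (3x3 intrinsics, pixels), "R" (3x3) and "t" (3): a world point X has camera coordinates R X + t. Camera axes: x right, y down, z forward; pixel columns grow to the right and rows downward; lengths in mm; the calibration is good to about 2 mm. A picture is of the moment at which its call begins: read the wrist's pose just before it. get_calibration takes no time and is no camera call; for the wrist camera it gives the pose at the moment of the call.
- arm.job_done(): hands the job in, once; it reports no verdict.
The state is a dict: "clock": time; "joints": joint angles; "joint_vel": joint speeds; "joint_efforts": joint torques, N m; "position": TCP position; "ee_rot": TCP orientation; "contact_force": force on the tool from outside, world axes, zero at the start; "wrist_torque": the same for the moment, N m; "gripper_width": finger opening in mm.
Only numpy, scipy, OpenCV 4.12 (cv2) and the standard library are available. Lean on these libraries where they do the work, as an engineer would, in place of code of your own. Each camera call takes 0.05 s, during which the arm holds its last target. There are 200 camera calls.

TASK

We are about to photograph the pottery sherd on the grey block: pull the blue drop-front of the grey scale case all the way down flat, and only then take the orange grip and pull the sprung scale rod out until its red band has just come fully out of the steel sleeve. Finish still gripping it, holding the rod steady at that mark against its spring, front still down. Leave the sherds and the other things on the bench where they are.

Things in the scene. Friction and masses are not known exactly. Their poses are not given: they have to be found in the camera images.
- case: Grey open-topped case, 320 deep x 220 wide x 125 mm high, walls 6 mm, fixed to the bench. Origin on the bench under the middle of its front opening; x points from the front into the case (rod axis, away from the robot), y to its left, z up. No roof: reach in from above. Its place and yaw vary.
- door (a joint): Angle of the blue drop-front: 0 shut upright (it starts shut or ajar, up to 0.2), 1.57 lying open and level, swung towards the robot (case -x). Stiff friction hinge: it stays where it is left; 3 to 5 N at its top moves it. Shut, its inner face is at case x = 0, with 55 mm free space between it and the orange grip; open, that face is the upper side, 14 mm above the bench.
- door_hinge (a point): Hinge axis of the drop-front (along case y), mid width, in the plane of its inner face, 14 mm above the bench.
- door_top (a point): Top of the drop-front's black tab, mid width, in the plane of its inner face, 149 mm from the hinge; moves with it. The tab is 60 wide x 10 thick and stands 24 mm above the panel; the panel is 8 mm thick, 212 wide, its top edge 125 mm from the hinge.
- rod (a joint): How far the scale rod is pulled out, in m, along case -x: 0 fully in (where its spring keeps it), end stop at 0.165. At 0.120 the inner edge of the red band is level with the sleeve mouth, so the band is just fully out. Spring pulls it back in with about 2 N at 0, rising 50 N per m, 8 N at the mark.
- grip (a point): Orange grip block on the front end of the rod, 30 long (case x) x 16 wide (case y) x 36 mm high, origin at its centre, 100 mm above the bench, axes as the case; with the rod in, its centre is 70 mm behind the inner face of the shut front. Grip it across its width from above: over 90 mm free on either side to the case walls.
- sleeve_mouth (a point): Centre of the mouth of the steel sleeve (24 mm across, 100 mm above the bench) from which the rod comes: black and white rings of 10 mm, then a red band 15 mm long, then bare steel. The red band is hidden in the sleeve at first.
- sherd: Terracotta sherd about 75 x 60 x 10 mm lying on the grey block, origin under its centre. To be left alone.
- photo_block: Grey block 100 x 90 x 30 mm fixed to the bench beside the space where the front comes down, origin under its centre.
- dark_sherd: Dark brown sherd about 80 x 65 x 11 mm on the bench on the other side of that space, origin under its centre. To be left alone.
- brush: Flat hand brush, about 200 mm long, lying on the bench, origin near its middle, x along it. To be left alone.
- glue: Small glue bottle 44 mm across, 110 mm high, standing, origin under its centre. To be left alone.
- mug: Blue mug 80 mm across, 90 mm high, standing, origin under its centre. To be left alone.
- loupe: Black magnifier 46 mm across, 45 mm high, standing, origin under its centre. To be left alone.

How it is judged:
By the outcome, as a careful person would: the job done as asked, in the order asked, and still so for the second after the job is handed in, while the arm keeps its last pose, push and grip.
It also fails if it takes over 43 s, if anything falls off the work surface, if the arm or the gripper's body presses on something with over 40 N, if the wrist force passes 120 N, or if a joint passes its speed limit or range.

## Working session

There is one attempt and no reset: what is moved stays moved. The work goes in short steps, Python scripts to look and compute and a tool call to move; the robot and the scene stay as the last step left them, time stands still between calls to the robot, and variables do not carry over. Pictures are saved under pics/ and viewed, about 8 in all and at most 12, crops included, and the job is handed in when it is done.

Besides the shell and the picture viewer there is one more tool, called after ">>>" as name(argument=value, ...), one argument or row to a line, values as JSON. move_arm: Moves the arm, as the interface text tells. Its arguments: {"type":"object","properties":{"moves":{"type":"array","items":{"type":"object","properties":{"gripper":{"type":"number"},"xyz":{"type":"array","items":{"type":"number"}},"angular":{"type":"array","items":{"type":"number"}}}}}},"required":["moves"]}

```bash
mkdir -p pics; ls; cat > h.py <<'E'
import numpy as np, cv2
from bench import arm
def snap(n,f):
    c=arm.get_calibration(n); p,d=arm.get_image(n); cv2.imwrite(f'pics/{f}.png',p); np.savez(f'pics/{f}.npz',d=d,**{k:np.array(c[k]) for k in('camera_matrix','R','t')}); return p,d
def world(f,u,v,z=None):
    q=np.load(f'pics/{f}.npz');K,R,t=q['camera_matrix'],q['R'],q['t']
    r=np.linalg.inv(K)@[u,v,1]
    if z is None: return R.T@(r*q['d'][int(round(v)),int(round(u))]-t)
    a=R.T@r;o=-R.T@t; return o+a*(z-o[2])/a[2]
def cloud(f):
    q=np.load(f'pics/{f}.npz');K,R,t=q['camera_matrix'],q['R'],q['t'];d=q['d']
    v,u=np.mgrid[:480,:640]; r=np.stack([u,v,np.ones_like(u)],-1)@np.linalg.inv(K).T
    return (r*d[...,None]-t)@R
E
python3 - <<'E'
from h import *
for n in('scene','top'): snap(n,n+'0')
s=arm.read_state(); print(s)
a=cv2.imread('pics/top0.png')
E
```

```text
pics
{'clock': 0.1, 'joints': array([-9.47435458e-01,  3.85438324e-01,  6.75969321e-03, -4.46360677e-04,
       -1.19401157e+00, -2.58603203e-01]), 'joint_vel': array([-0.00076005, -0.00127773,  0.0041126 ,  0.00178748, -0.00044211,
       -0.0009684 ]), 'joint_efforts': array([-4.45814221e-04, -3.93319380e+01,  1.88929510e+01,  4.19789940e+00,
       -2.55735315e-03,  2.56028721e-05]), 'position': array([ 222.76019079, -583.32961795,  202.8532052 ]), 'ee_rot': array([-1.81288431e-01,  9.83429492e-01,  9.44889596e-04, -2.16577514e-04]), 'contact_force': array([ 0.32623261, -0.52881239, -0.28255125]), 'wrist_torque': array([-0.02892692, -0.0145947 , -0.04646505]), 'gripper_width': 85.83331900901916}
```

View pics/top0.png

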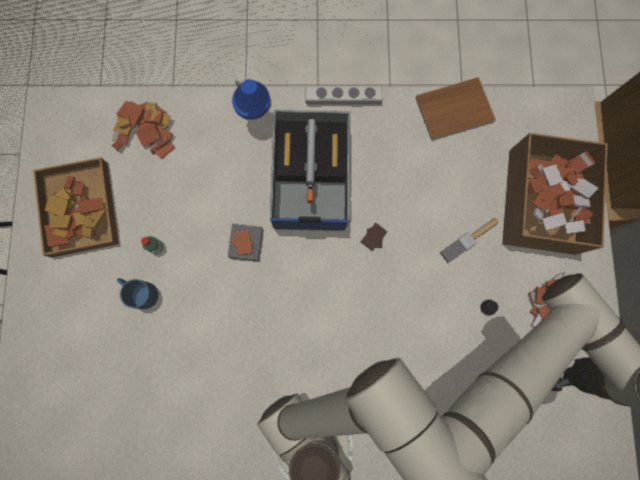

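View pics/scene0.png

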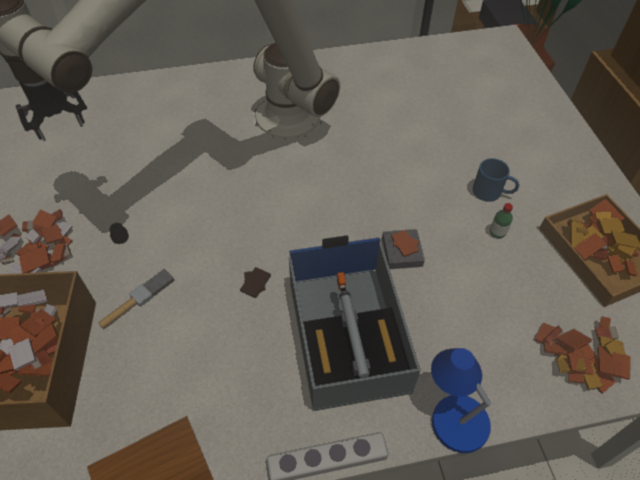

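Top: case spans about (272-350, 112-230), tab at (310,219), grip at (310,196); the sherd block is at (245,242) and the dark sherd at (374,236). Scene: tab at (335,241), grip at (341,280), and the front looks nearly shut.

```bash
python3 - <<'E'
from h import *
for f,cx,cy in(('top0',310,196),('scene0',341,280)):
    p=cv2.imread(f'pics/{f}.png');W=cloud(f);h=cv2.cvtColor(p,cv2.COLOR_BGR2HSV)
    win=np.zeros((480,640),bool);win[cy-18:cy+18,cx-12:cx+12]=1
    o=cv2.inRange(h,(4,140,90),(18,255,255))>0
    P=W[o&win]; print(f,'orange',len(P),np.median(P,0),P.min(0),P.max(0))
    q=P[P[:,2]>np.percentile(P[:,2],60)]; print(' upper',q.mean(0))
    box=(W[...,0]>300)&(W[...,0]<1050)&(abs(W[...,1])<300)
    b=(cv2.inRange(h,(100,120,30),(130,255,255))>0)&box
    n,l,st,ce=cv2.connectedComponentsWithStats(b.astype(np.uint8))
    for i in range(1,n):
        if st[i,4]>40:
            B=W[l==i]; print(' blue',st[i],ce[i].round(),B.mean(0).round(1),np.percentile(B,2,axis=0).round(1),np.percentile(B,98,axis=0).round(1))
    # rim
    for z0,z1 in((120,133),(136,160)):
        m=box&(W[...,2]>z0)&(W[...,2]<z1)
        B=W[m]; print(' z',z0,len(B),B.min(0).round(),B.max(0).round())
        if z0==136:
            n,l,st,ce=cv2.connectedComponentsWithStats(m.astype(np.uint8))
            for i in range(1,n):
                if st[i,4]>5: print('  c',st[i],ce[i].round(1),W[l==i].mean(0).round(1))
        else:
            r=cv2.minAreaRect(B[(B[:,0]>450)&(abs(B[:,1])<250),:2].astype(np.float32)); print(r,cv2.boxPoints(r))
T=[cv2.resize(cv2.imread('pics/top0.png')[100:260,210:400],None,fx=2.5,fy=2.5,interpolation=2)[:, :],cv2.resize(cv2.imread('pics/scene0.png')[220:380,270:430],None,fx=2,fy=2.5,interpolation=2)]
cv2.imwrite('pics/c0.png',np.hstack(T))
E
```

```text
top0 orange 48 [684.28216164   5.14634428 118.44689011] [325.4996234   -0.49717852 111.87387779] [ 698.86248878   13.29295965 1423.12677321]
 upper [666.63503188   6.45574569 189.10487531]
 blue [ 233   80   37   38 1078] [251.  99.] [953.9 170.9 155.8] [920.2 126.2  14.3] [1010.1  236.5  212.9]
 blue [272 218  27   3  53] [285. 219.] [607.6  74.1 162.8] [609.4  40.9 134.3] [617.1 108.9 145.9]
 blue [321 220  27   3  53] [335. 221.] [609.2 -61.6 138.7] [606.6 -93.4 133.6] [611.7 -27.3 144.6]
 z 120 714 [ 607. -108.  120.] [1028.  222.  133.]
((816.9993896484375, 59.84941101074219), (331.6554870605469, 416.3879699707031), 88.8989028930664) [[ 605.6572  -101.94693]
 [1021.96826 -109.94849]
 [1028.3416   221.64575]
 [ 612.0305   229.64731]]
 z 136 367 [606. -98. 136.] [1019.  219.  160.]
  c [238  81   4   4  12] [239.1  82.3] [1011.5  206.3  146.1]
  c [234  83  36  30 160] [253. 104.] [941.3 164.3 154.7]
  c [271 217  78   5 187] [309.9 219.7] [610.9   5.7 142.2]
scene0 orange 74 [693.32240265   6.22804257 117.23530571] [ 674.27287362 -189.26256139  108.73554509] [1361.66354506   13.39785698 1202.08553854]
 upper [ 7.15527855e+02 -3.55162190e-01  1.55515491e+02]
 blue [349 239  30   6  48] [363. 241.] [616.5  74.2 138.9] [612.5  41.9 134.8] [620.2 108.4 142.5]
 blue [291 247  31   6  50] [306. 249.] [613.3 -58.  139.4] [608.2 -93.  135.4] [617.8 -25.  143. ]
 blue [ 432  349   58   91 3450] [457. 394.] [997.6 170.7 105.3] [947.3 127.3  15.6] [1047.   236.6  211.5]
 z 120 1547 [ 609. -109.  120.] [1034.  224.  133.]
((821.470458984375, 61.20745849609375), (335.7733154296875, 416.93695068359375), 88.53284454345703) [[ 608.7718  -101.28655]
 [1025.572   -111.96176]
 [1034.1692   223.70148]
 [ 617.3689   234.37668]]
 z 136 786 [605. -96. 136.] [1023.  220.  160.]
  c [290 238  90  17 368] [334.7 244.4] [615.3   8.1 143.3]
  c [431 350  56  48 408] [456.2 384. ] [992.7 160.8 153.5]
```

View pics/c0.png

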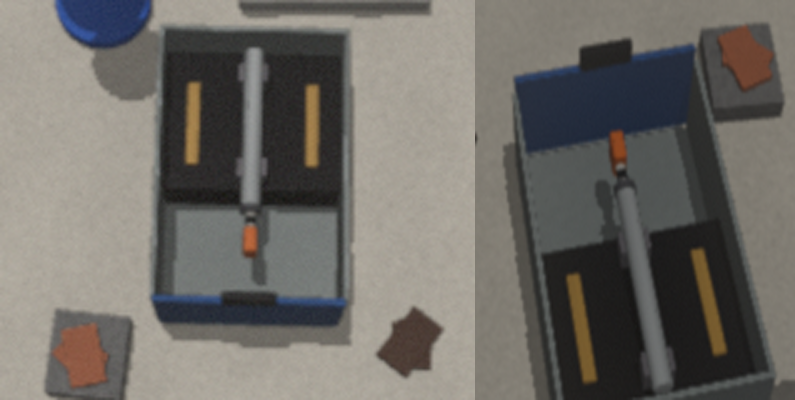

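Heights agree with the text (grip top about 118 mm, panel top about 139 mm); the yaw is close to -0.02. I'll move above the front with the gripper shut.

>>> move_arm(
  moves=[
    {"gripper":-1,"xyz":[-6,4,-4],"angular":[0,0,0.05]},
    {"gripper":-1,"xyz":[-56.3,41.7,-11.7],"angular":[0,0,0.389]},
    {"gripper":-1,"xyz":[-56.3,41.7,-11.7],"angular":[0,0,0.389]},
    {"gripper":-1,"xyz":[-56.3,41.7,-11.7],"angular":[0,0,0.389]},
    {"gripper":-1,"xyz":[-56.3,41.7,-11.7],"angular":[0,0,0.389]},
    {"gripper":-1,"xyz":[-56.3,41.7,-11.7],"angular":[0,0,0.389]},
    {"gripper":-1,"xyz":[-56.3,41.7,-11.7],"angular":[0,0,0.389]},
    {"gripper":-1,"xyz":[-56.3,41.7,-11.7],"angular":[0,0,0.389]},
    {"gripper":-1,"xyz":[-56.3,41.7,-11.7],"angular":[0,0,0.389]},
    {"gripper":-1,"xyz":[-56.3,41.7,-11.7],"angular":[0,0,0.389]},
  ],
)

```text
clock: 1.35
position: [550.5, -70.7, 308.3]
ee_rot: [0.012, 1.0, 0.0, -0.0]
contact_force: [0.9, -0.8, 1.7]
gripper_width: 0.4
```

>>> move_arm(
  moves=[
    {"gripper":-1,"xyz":[-4.8,7.7,-1.2],"angular":[0,0,0]},
    {"gripper":-1,"xyz":[-4.8,7.7,-1.2],"angular":[0,0,0]},
    {"gripper":-1,"xyz":[-4.8,7.7,-1.2],"angular":[0,0,0]},
  ],
)

```text
clock: 1.72
position: [600.5, 5.1, 318.9]
ee_rot: [0.011, 1.0, -0.0, -0.001]
contact_force: [-0.5, 0.3, -0.3]
gripper_width: 0.2
```

```bash
python3 - <<'E'
from h import *
s=arm.read_state(); print(s['clock'],s['position'],s['ee_rot'],s['contact_force'])
snap('wrist','w1')
c=arm.get_calibration('wrist');R=np.array(c['R']);print(-R.T@np.array(c['t']),R)
E
```

```text
1.725 [600.54586596   5.05083088 318.89315458] [ 1.07367199e-02  9.99941859e-01 -7.75700695e-05 -9.97554088e-04] [-0.50535591  0.26780598 -0.30557064]
[530.02574768   5.98686887 488.44430349] [[ 2.43120681e-02  9.99704417e-01 -4.28931845e-05]
 [ 9.62516063e-01 -2.33960812e-02  2.70213717e-01]
 [ 2.70132843e-01 -6.61073967e-03 -9.62800366e-01]]
```

View pics/w1.png

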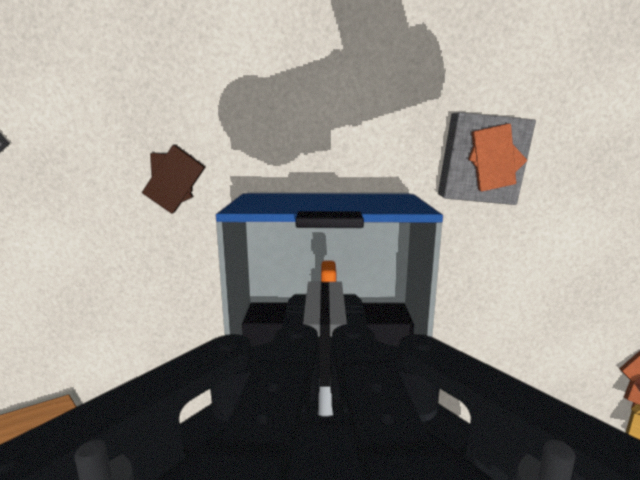

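The wrist view shows the front's inner top edge running level from (217,219) to (442,219), so the tool is aligned. The tab is at (330,220) and the grip's front part is at (329,271).

```bash
python3 - <<'E'
from h import *
for u,v,z in((219,219,139),(440,219,139),(298,226,163),(362,226,163),(298,213,163),(329,264,118),(321,272,118),(336,272,118),(231,300,None),(430,300,None)):
    print(u,v,world('w1',u,v,z).round(1),world('w1',u,v).round(1))
W=cloud('w1')
for v in(205,210,215,217,219,221,223,226): print(v,W[v,265].round(1),W[v,400].round(1),W[v,330].round(1))
for v in range(258,292,3): print(v,W[v,329].round(1))
E
```

```text
219 219 [611.4 -92.6 139. ] [611.3 -92.4 139.6]
440 219 [616.2 112.4 139. ] [616.5 112.8 137.6]
298 226 [613.7 -17.8 163. ] [613.7 -17.8 162.9]
362 226 [615.   37.8 163. ] [614.9  37.8 163.1]
298 213 [602.2 -17.3 163. ] [606.  -18.6 145.4]
329 264 [665.8   8.6 118. ] [673.5   8.7  96.7]
321 272 [6.742e+02 3.000e-01 1.180e+02] [6.760e+02 2.000e-01 1.134e+02]
336 272 [674.6  15.6 118. ] [677.6  15.8 110.2]
231 300 [706.9 -96.6 110.3] [706.9 -96.6 110.3]
430 300 [705.  111.5 124.4] [705.  111.5 124.4]
205 [607.5 -55.9  96.6] [611.1  83.5  94.7] [609.3  11.   95.3]
210 [607.5 -52.1 122. ] [610.7  78.6 120.8] [609.2  10.7 120.8]
215 [608.9 -49.9 137.9] [611.7  75.4 138.1] [606.6  10.3 154. ]
217 [610.6 -49.9 138.6] [613.7  75.5 137.8] [606.8  10.2 160.8]
219 [612.6 -50.1 138.2] [615.5  75.4 138.3] [608.6  10.1 160.9]
221 [614.6 -50.3 137.7] [617.6  75.7 137.3] [610.5  10.1 160.4]
223 [647.6 -71.2  10.8] [651.6 100.5  10.9] [612.1  10.1 161.2]
226 [651.  -71.1  13. ] [655.6 100.7  10.4] [614.5  10.  162.5]
258 [696.9   9.3   9.9]
261 [673.    8.8  88.5]
264 [673.5   8.7  96.7]
267 [673.1   8.6 107.1]
270 [673.5   8.5 114.7]
273 [675.8   8.4 117.2]
276 [679.    8.4 117.5]
279 [681.7   8.3 118.9]
282 [588.3   7.5 350.4]
285 [588.3   7.5 353.3]
288 [588.3   7.4 356.2]
291 [588.6   7.4 358.2]
```

The front is shut: its outer face is plumb at x≈609 and its inner face is at x≈617, y≈10. The grip centre is about (688, 8.4, 100). I'll put the shut fingers in behind the front.

>>> move_arm(
  moves=[
    {"gripper":-1,"xyz":[-4.4,0.5,2],"angular":[0,0,0]},
    {"gripper":-1,"xyz":[-4.4,0.5,8],"angular":[0,0,0]},
    {"gripper":-1,"xyz":[-4.4,0.5,13],"angular":[0,0,0]},
    {"gripper":-1,"xyz":[-4.4,0.5,17],"angular":[0,0,0]},
    {"gripper":-1,"xyz":[-4.4,0.5,19.5],"angular":[0,0,0]},
    {"gripper":-1,"xyz":[-4.4,0.5,19.5],"angular":[0,0,0]},
  ],
)

```text
clock: 2.52
position: [641.8, 5.4, 123.0]
ee_rot: [0.013, 1.0, -0.001, -0.003]
contact_force: [-0.4, 0.5, 0.8]
gripper_width: 0.4
```

>>> move_arm(
  moves=[
    {"gripper":-1,"xyz":[1.0,0,0],"angular":[0,0,0]},
    {"gripper":-1,"xyz":[2.5,0,0.1],"angular":[0,0,0]},
    {"gripper":-1,"xyz":[3.7,0,0.3],"angular":[0,0,0]},
    {"gripper":-1,"xyz":[4.7,0,0.6],"angular":[0,0,0]},
    {"gripper":-1,"xyz":[5.7,0,1.0],"angular":[0,0,0]},
    {"gripper":-1,"xyz":[6.7,0,1.5],"angular":[0,0,0]},
    {"gripper":-1,"xyz":[7.6,0,2.0],"angular":[0,0,0]},
    {"gripper":-1,"xyz":[8.5,0,2.7],"angular":[0,0,0]},
    {"gripper":-1,"xyz":[9.3,0,3.4],"angular":[0,0,0]},
    {"gripper":-1,"xyz":[9.3,0,3.4],"angular":[0,0,0]},
  ],
)

```text
clock: 3.78
position: [549.5, 9.1, 90.1]
ee_rot: [0.012, 1.0, -0.0, -0.002]
contact_force: [-0.4, 1.4, -0.9]
gripper_width: -0.1
```

```bash
python3 - <<'E'
from h import *
snap('scene','s2')
cv2.imwrite('pics/s2c.png',cv2.resize(cv2.imread('pics/s2.png')[120:400,240:460],None,fx=2.5,fy=2.1))
E
```

```text
(no output)
```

View pics/s2c.png

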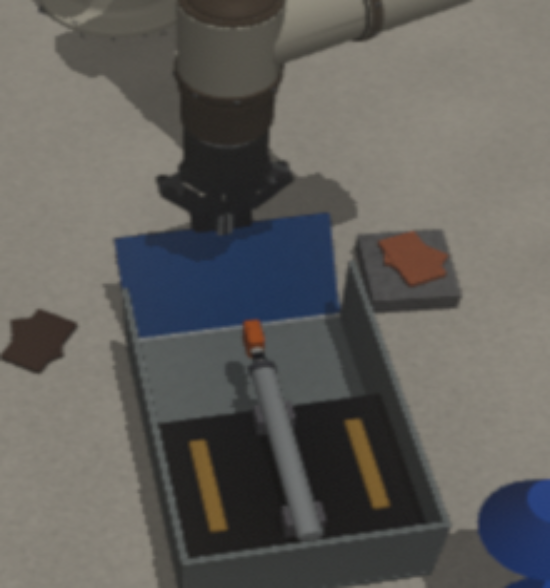

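The scene crop shows the front following the fingertips, about 0.75 rad open, with the sherds untouched. I'll carry on down.

>>> move_arm(
  moves=[
    {"gripper":-1,"xyz":[0.7,0,0.8],"angular":[0,0,0]},
    {"gripper":-1,"xyz":[1.35,0,1.7],"angular":[0,0,0]},
    {"gripper":-1,"xyz":[1.9,0,2.6],"angular":[0,0,0]},
    {"gripper":-1,"xyz":[2.3,0,3.6],"angular":[0,0,0]},
    {"gripper":-1,"xyz":[2.6,0,4.6],"angular":[0,0,0]},
    {"gripper":-1,"xyz":[2.8,0,5.6],"angular":[0,0,0]},
    {"gripper":-1,"xyz":[3.0,0,6.5],"angular":[0,0,0]},
    {"gripper":-1,"xyz":[3.0,0,7.1],"angular":[0,0,0]},
    {"gripper":-1,"xyz":[3.0,0,7.1],"angular":[0,0,0]},
  ],
)

```text
clock: 4.95
position: [520.9, 10.0, 19.7]
ee_rot: [0.012, 1.0, -0.0, -0.0]
contact_force: [-0.4, 0.4, -0.4]
gripper_width: 0.2
```

>>> move_arm(
  moves=[
    {"gripper":-1,"xyz":[0,0,0.3],"angular":[0,0,0]},
    {"gripper":-1,"xyz":[0,0,0.5],"angular":[0,0,0]},
    {"gripper":-1,"xyz":[0,0,0.6],"angular":[0,0,0]},
    {"gripper":-1,"xyz":[0,0,0.7],"angular":[0,0,0]},
    {"gripper":-1,"xyz":[0,0,0.7],"angular":[0,0,0]},
  ],
)

```text
clock: 5.58
position: [521.1, 10.0, 13.2]
ee_rot: [0.012, 1.0, 0.0, 0.0]
contact_force: [0.7, 0.8, -1.0]
gripper_width: -0.2
```

>>> move_arm(
  moves=[
    {"gripper":-1,"xyz":[0,0,0.1],"angular":[0,0,0]},
    {"gripper":-1,"xyz":[0,0,0.2],"angular":[0,0,0]},
    {"gripper":-1,"xyz":[0,0,0.2],"angular":[0,0,0]},
  ],
)

```text
clock: 5.95
position: [521.0, 10.0, 11.1]
ee_rot: [0.012, 1.0, -0.0, -0.0]
contact_force: [0.2, -0.0, 1.2]
gripper_width: -0.1
```

```bash
python3 - <<'E'
from h import *
for n in('scene','wrist'):
    p,d=snap(n,n+'3');W=cloud(n+'3');h=cv2.cvtColor(p,cv2.COLOR_BGR2HSV)
    b=(cv2.inRange(h,(100,120,30),(130,255,255))>0)&(W[...,0]>450)&(W[...,0]<640)&(abs(W[...,1]-10)<120)
    B=W[b]; print(n,len(B))
    if len(B)<50: continue
    for x in range(460,640,15):
        q=B[abs(B[:,0]-x)<7.5]
        if len(q)>5: print(x,len(q),np.median(q[:,2]).round(1))
    g=W[(abs(W[...,0]-560)<120)&(abs(W[...,1]-10)>130)&(abs(W[...,1]-10)<160)]; print('bench',np.median(g[:,2]))
a=cv2.imread('pics/scene3.png')[120:400,240:460];b=cv2.imread('pics/wrist3.png')
cv2.imwrite('pics/c3.png',np.hstack([cv2.resize(a,(380,480)),cv2.resize(b,(420,480))]))
E
```

```text
scene 3178
490 6 37.9
505 230 39.3
520 345 36.6
535 461 33.2
550 460 29.8
565 455 26.3
580 448 22.8
595 444 19.3
610 329 16.9
bench 3.680278393877776
wrist 53207
490 4082 39.7
505 17746 39.1
520 13686 35.8
535 10271 32.4
550 4470 29.1
565 1477 26.0
580 1045 21.8
595 224 19.7
bench -0.7157894216480333
```

View pics/c3.png

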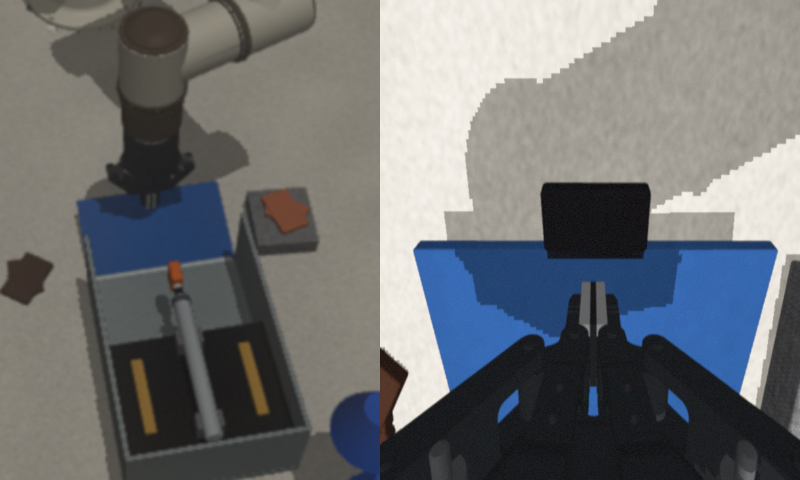

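The front is still about 0.22 rad short of level, although the TCP reads z=11. I'll check where the fingertips really are.

```bash
python3 - <<'E'
from h import *
s=arm.read_state();print(s['position'],s['contact_force'],s['wrist_torque'],s['joint_efforts'].round(2),s['gripper_width'])
W=cloud('wrist3')
q=np.load('pics/wrist3.npz');
for X in((521,10,11),(521,10,36),(510,10,11),(510,10,38)):
    c=q['R']@X+q['t'];u=q['camera_matrix']@c;print(X,(u/u[2]).round(1)[:2],c[2].round(1))
for v in range(250,420,8): print(v,[tuple(W[v,u].round(0)) for u in(308,318,326,334,345)])
E
```

```text
[521.06564794  10.02147651  11.18381323] [ 0.0168038  -0.12793459 -0.26706862] [-0.0029158   0.02486243  0.00518993] [  0.   -35.34  12.29   2.73   0.    -0.  ] 0.12751718667719256
(521, 10, 11) [323.5 280.1] 182.0
(521, 10, 36) [323.4 303.6] 157.9
(510, 10, 11) [322.9 258. ] 179.0
(510, 10, 38) [322.6 280.5] 153.0
250 [(np.float64(496.0), np.float64(5.0), np.float64(40.0)), (np.float64(496.0), np.float64(9.0), np.float64(41.0)), (np.float64(496.0), np.float64(12.0), np.float64(42.0)), (np.float64(496.0), np.float64(15.0), np.float64(41.0)), (np.float64(496.0), np.float64(19.0), np.float64(42.0))]
258 [(np.float64(500.0), np.float64(5.0), np.float64(40.0)), (np.float64(500.0), np.float64(9.0), np.float64(41.0)), (np.float64(500.0), np.float64(12.0), np.float64(41.0)), (np.float64(500.0), np.float64(15.0), np.float64(41.0)), (np.float64(500.0), np.float64(19.0), np.float64(40.0))]
266 [(np.float64(503.0), np.float64(5.0), np.float64(40.0)), (np.float64(503.0), np.float64(8.0), np.float64(40.0)), (np.float64(504.0), np.float64(11.0), np.float64(39.0)), (np.float64(503.0), np.float64(15
[... 4869 characters left out ...]
), (np.float64(528.0), np.float64(13.0), np.float64(86.0)), (np.float64(508.0), np.float64(15.0), np.float64(111.0))]
410 [(np.float64(515.0), np.float64(7.0), np.float64(105.0)), (np.float64(587.0), np.float64(6.0), np.float64(20.0)), (np.float64(585.0), np.float64(10.0), np.float64(21.0)), (np.float64(528.0), np.float64(13.0), np.float64(89.0)), (np.float64(512.0), np.float64(15.0), np.float64(109.0))]
418 [(np.float64(509.0), np.float64(7.0), np.float64(114.0)), (np.float64(510.0), np.float64(9.0), np.float64(113.0)), (np.float64(510.0), np.float64(11.0), np.float64(113.0)), (np.float64(509.0), np.float64(13.0), np.float64(114.0)), (np.float64(510.0), np.float64(15.0), np.float64(113.0))]
```

```bash
python3 - <<'E'
from h import *
W=cloud('w1')
m=(W[...,2]>300)&(W[...,2]<420); m[300:]=0
v,u=np.nonzero(m); print('w1 tip rows',v.min(),[(a,b,W[a,b].round(0).tolist()) for a,b in zip(v,u) if a<v.min()+2][:8])
for n,T in(('scene0',(223,-583,203)),('top0',(223,-583,203)),('s2',(549.5,9,90)),('scene3',(521,10,11))):
    W=cloud(n); T=np.array(T); m=(np.hypot(W[...,0]-T[0],W[...,1]-T[1])<60)&(W[...,2]>T[2]-30)&(W[...,2]<T[2]+80)
    P=W[m]; print(n,len(P), 'z pct', np.percentile(P[:,2]-T[2],[0,2,5,10,30]).round(1) if len(P) else '')
    if n in('s2','scene3'):
        h=cv2.cvtColor(cv2.imread(f'pics/{n}.png'),cv2.COLOR_BGR2HSV)
        b=(cv2.inRange(h,(100,120,30),(130,255,255))>0)&(W[...,0]>450)&(W[...,0]<640)&(abs(W[...,1]-10)<120)&(W[...,2]>10)
        B=W[b]; f=np.polyfit(B[:,2],B[:,0],1) if n=='s2' else np.polyfit(B[:,0],B[:,2],1)
        print(n,f,'theta',np.arctan(-f[0]) if n=='s2' else np.pi/2-np.arctan(-f[0]))
        # dark finger points close to TCP
        D=W[(np.hypot(W[...,0]-T[0],W[...,1]-T[1])<25)&~b&(W[...,2]<T[2]+90)]
        print(' finger',D[np.argsort(D[:,2])[:6]].round(0).tolist())
E
```

```text
w1 tip rows 282 [(np.int64(282), np.int64(308), [588.0, -1.0, 350.0]), (np.int64(282), np.int64(309), [588.0, -0.0, 350.0]), (np.int64(282), np.int64(310), [588.0, 0.0, 350.0]), (np.int64(282), np.int64(311), [589.0, 1.0, 350.0]), (np.int64(282), np.int64(312), [588.0, 1.0, 350.0]), (np.int64(282), np.int64(313), [588.0, 1.0, 350.0]), (np.int64(282), np.int64(314), [588.0, 2.0, 350.0]), (np.int64(282), np.int64(315), [588.0, 2.0, 350.0])]
scene0 146 z pct [42.5 43.1 44.9 49.1 56.3]
top0 9 z pct [38.8 39.4 40.2 41.7 43.8]
s2 1499 z pct [-29.9 -28.7 -26.1 -22.4  -9.3]
s2 [ -0.7579021 627.7740417] theta 0.6485392970778456
 finger [[544.0, 16.0, 100.0], [548.0, 15.0, 101.0], [547.0, 10.0, 102.0], [546.0, 3.0, 102.0], [551.0, 27.0, 102.0], [546.0, 18.0, 103.0]]
scene3 1299 z pct [ 7.4 10.5 12.5 14.5 19.2]
scene3 [ -0.22347294 152.56046202] theta 1.3509358330921137
 finger [[525.0, 11.0, 31.0], [513.0, -2.0, 32.0], [521.0, 4.0, 32.0], [507.0, -3.0, 33.0], [519.0, 20.0, 34.0], [512.0, -2.0, 35.0]]
```

Measured in all three views, the real fingertips stand about 28 mm above the reported TCP (the start picture agrees). The front is therefore at 1.35 rad, and I need to go roughly 24 mm lower.

>>> move_arm(
  moves=[
    {"gripper":-1,"xyz":[0.1,0,0.8],"angular":[0,0,0]},
    {"gripper":-1,"xyz":[0.1,0,1.4],"angular":[0,0,0]},
    {"gripper":-1,"xyz":[0.1,0,1.9],"angular":[0,0,0]},
    {"gripper":-1,"xyz":[0.1,0,2.2],"angular":[0,0,0]},
    {"gripper":-1,"xyz":[0.1,0,2.3],"angular":[0,0,0]},
  ],
)

```text
clock: 6.68
position: [519.9, 10.0, -12.1]
ee_rot: [0.012, 1.0, -0.0, -0.0]
contact_force: [-0.2, 0.2, 0.2]
gripper_width: 0.0
```

```bash
cat >> h.py <<'E'
def door(n,f):
    p,d=snap(n,f);W=cloud(f);h=cv2.cvtColor(p,cv2.COLOR_BGR2HSV)
    b=(cv2.inRange(h,(100,120,30),(130,255,255))>0)&(W[...,0]>480)&(W[...,0]<635)&(abs(W[...,1]-10)<115)&(W[...,2]>5)&(W[...,2]<60)
    B=W[b]; k=np.polyfit(B[:,0],B[:,2],1); print(n,'theta',np.pi/2-np.arctan(-k[0]),'z@500,600',np.polyval(k,[500,600]))
E
python3 - <<'E'
from h import *
s=arm.read_state();print(s['position'],s['contact_force'],arm.grasp_offset)
door('scene','s4');door('wrist','w4')
E
```

```text
[519.90717164   9.97987242 -12.0835709 ] [-0.15241393  0.21040771  0.22551791] 18.700000000000003
scene theta 1.5616160246930093 z@500,600 [15.40224005 14.48418405]
wrist theta 1.5624316062971983 z@500,600 [14.46747681 13.63098525]
```

Nearly flat (1.562). One gentle press will seat it.

>>> move_arm(
  moves=[
    {"gripper":-1,"xyz":[0,0,0.1],"angular":[0,0,0]},
    {"gripper":-1,"xyz":[0,0,0.2],"angular":[0,0,0]},
    {"gripper":-1,"xyz":[0,0,0.2],"angular":[0,0,0]},
  ],
)

```text
clock: 7.15
position: [520.3, 10.1, -13.3]
ee_rot: [0.012, 1.0, 0.0, 0.0]
contact_force: [-1.1, -0.2, 3.1]
gripper_width: -0.1
```

>>> move_arm(
  moves=[
    {"gripper":-1,"xyz":[0,0,0.1],"angular":[0,0,0]},
    {"gripper":-1,"xyz":[0,0,0.1],"angular":[0,0,0]},
    {"gripper":-1,"xyz":[0,0,-4],"angular":[0,0,0]},
    {"gripper":-1,"xyz":[0,0,-10],"angular":[0,0,0]},
    {"gripper":-1,"xyz":[-4,0,-16],"angular":[0,0,0]},
    {"gripper":1,"xyz":[-10,0.1,-20],"angular":[0,0,0]},
    {"gripper":1,"xyz":[-15,0.2,-20],"angular":[0,0,0]},
    {"gripper":1,"xyz":[-16.8,0.2,-20],"angular":[0,0,0]},
    {"gripper":1,"xyz":[-16.8,0.2,-20],"angular":[0,0,0]},
    {"gripper":1,"xyz":[-16.8,0.2,-20],"angular":[0,0,0]},
  ],
)

```text
clock: 8.4
position: [687.0, 7.9, 185.6]
ee_rot: [0.012, 1.0, -0.0, -0.001]
contact_force: [-0.5, -0.7, -0.8]
gripper_width: 85.3
```

```bash
python3 - <<'E'
from h import *
s=arm.read_state();print(s['clock'],s['position'],s['ee_rot'],s['gripper_width'])
door('scene','s5');snap('wrist','w5')
for n in('s5','w5'):
    W=cloud(n);h=cv2.cvtColor(cv2.imread(f'pics/{n}.png'),cv2.COLOR_BGR2HSV)
    o=(cv2.inRange(h,(4,140,90),(18,255,255))>0)&(abs(W[...,0]-688)<25)&(abs(W[...,1]-8)<20)&(W[...,2]>70)
    B=W[o]; print(n,len(B),B.mean(0).round(1),np.percentile(B,[2,98],axis=0).round(1).tolist())
    t=B[B[:,2]>114];print(' top',np.percentile(t,[2,50,98],axis=0).round(1).tolist())
W=cloud('w5');P=W[(W[...,2]>165)&(W[...,2]<250)]; print('finger zmin',np.percentile(P[:,2],[0,1,5,20]).round(1))
E
```

```text
8.4 [687.01537389   7.924589   185.57120161] [ 1.21432805e-02  9.99925903e-01 -5.45717693e-05 -8.52742476e-04] 85.25546301662767
scene theta 1.574911816150359 z@500,600 [13.87344812 14.28499938]
s5 64 [693.4   7.  116.5] [[680.0, -0.4, 108.2], [704.0, 13.4, 120.9]]
 top [[680.0, -0.6, 114.3], [694.1, 7.7, 118.0], [704.2, 13.4, 121.1]]
w5 1152 [684.6   7.7 116.4] [[672.8, 0.4, 93.5], [700.3, 14.8, 118.5]]
 top [[673.9, 0.4, 114.4], [686.5, 7.7, 116.7], [700.6, 14.7, 118.6]]
finger zmin [225.2 226.6 228.7 233.5]
```

View pics/w5.png

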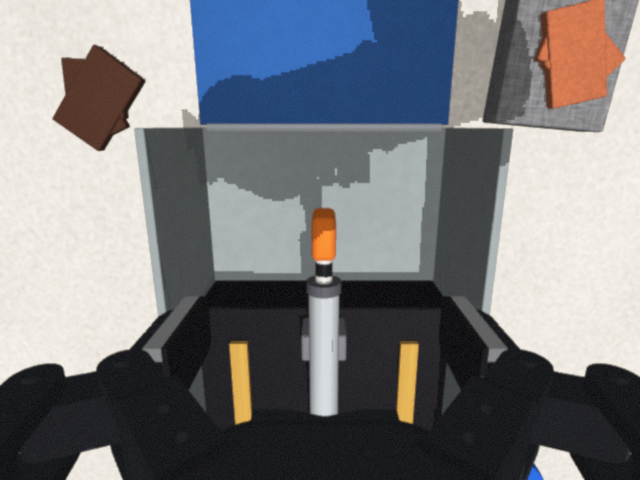

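The front measures 1.575 rad at z≈14, so it's flat. The grip is centred at about (687.7, 7.7) with its top at 118, directly under the open jaws. I'll descend, allowing for the 28 mm tip offset, and close.

>>> move_arm(
  moves=[
    {"gripper":1,"xyz":[0,0,4],"angular":[0,0,0]},
    {"gripper":1,"xyz":[0,0,8.5],"angular":[0,0,0]},
    {"gripper":1,"xyz":[0,0,11.5],"angular":[0,0,0]},
    {"gripper":1,"xyz":[0,0,13.2],"angular":[0,0,0]},
    {"gripper":1,"xyz":[0,0,13.2],"angular":[0,0,0]},
    {"gripper":-1,"xyz":[0,0,13.2],"angular":[0,0,0]},
    {"gripper":-1,"xyz":[0,0,13.2],"angular":[0,0,0]},
    {"gripper":-1,"xyz":[0,0,13.2],"angular":[0,0,0]},
    {"gripper":-1,"xyz":[0,0,13.2],"angular":[0,0,0]},
    {"gripper":-1,"xyz":[0,0,13.2],"angular":[0,0,0]},
  ],
)

```text
clock: 9.75
position: [688.2, 7.2, 55.0]
ee_rot: [0.012, 1.0, -0.0, 0.0]
contact_force: [-0.4, -2.8, 3.1]
gripper_width: 15.2
```

```bash
python3 - <<'E'
from h import *
s=arm.read_state();print(s['clock'],s['position'],s['contact_force'],s['gripper_width'])
snap('wrist','w6')
W=cloud('w6');print([W[v,u].round(0).tolist() for v,u in((200,324),(215,324),(230,324),(245,324))])
E
```

```text
9.75 [688.23624238   7.19754349  54.99304154] [-0.39966921 -2.77081461  3.08302877] 15.240305095842327
[[658.0, 8.0, 12.0], [667.0, 8.0, 11.0], [675.0, 8.0, 11.0], [685.0, 7.0, 11.0]]
```

View pics/w6.png

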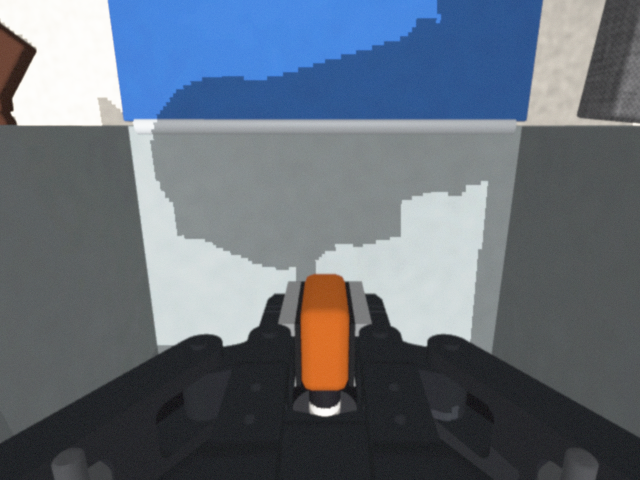

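The grip sits squarely between the pads (opening 15 mm). I'll pull along the rod axis, stopping a little short of the mark.

>>> move_arm(
  moves=[
    {"gripper":-1,"xyz":[1,0,0],"angular":[0,0,0]},
    {"gripper":-1,"xyz":[2.5,0,0],"angular":[0,0,0]},
    {"gripper":-1,"xyz":[4,0,0],"angular":[0,0,0]},
    {"gripper":-1,"xyz":[5.5,0,0],"angular":[0,0,0]},
    {"gripper":-1,"xyz":[7,0,0],"angular":[0,0,0]},
    {"gripper":-1,"xyz":[8.5,0,0],"angular":[0,0,0]},
    {"gripper":-1,"xyz":[10,0,0],"angular":[0,0,0]},
    {"gripper":-1,"xyz":[11,0,0],"angular":[0,0,0]},
    {"gripper":-1,"xyz":[11.7,0,0],"angular":[0,0,0]},
    {"gripper":-1,"xyz":[11.7,0,0],"angular":[0,0,0]},
  ],
)

```text
clock: 11.05
position: [573.5, 10.2, 54.9]
ee_rot: [0.012, 1.0, -0.0, 0.003]
contact_force: [7.7, -7.9, -2.2]
gripper_width: 15.1
```

```bash
python3 - <<'E'
from h import *
s=arm.read_state();print(s['clock'],s['position'],s['contact_force'],s['gripper_width'])
snap('scene','s7');snap('wrist','w7');snap('top','t7')
a=cv2.imread('pics/w7.png')[230:480,220:430];b=cv2.imread('pics/s7.png')[220:320,310:390]
cv2.imwrite('pics/c7.png',np.hstack([cv2.resize(a,(420,500),interpolation=2),cv2.resize(b,(375,500),interpolation=2)]))
for n in('w6','w7'):
    W=cloud(n);h=cv2.cvtColor(cv2.imread(f'pics/{n}.png'),cv2.COLOR_BGR2HSV)
    o=(cv2.inRange(h,(4,140,90),(18,255,255))>0)&(abs(W[...,1]-9)<20)&(W[...,2]>70)
    t=W[o];t=t[t[:,2]>112];print(n,len(t),np.percentile(t,[1,50,99],axis=0).round(1).tolist())
E
```

```text
11.05 [573.48379748  10.15214854  54.94106688] [ 7.70459275 -7.85439555 -2.23840351] 15.09122024956406
w6 3962 [[672.5, 0.1, 112.6], [685.1, 7.8, 116.6], [700.8, 15.3, 118.2]]
w7 3887 [[557.9, 3.2, 112.7], [570.2, 10.6, 116.6], [586.3, 18.0, 118.3]]
```

View pics/c7.png

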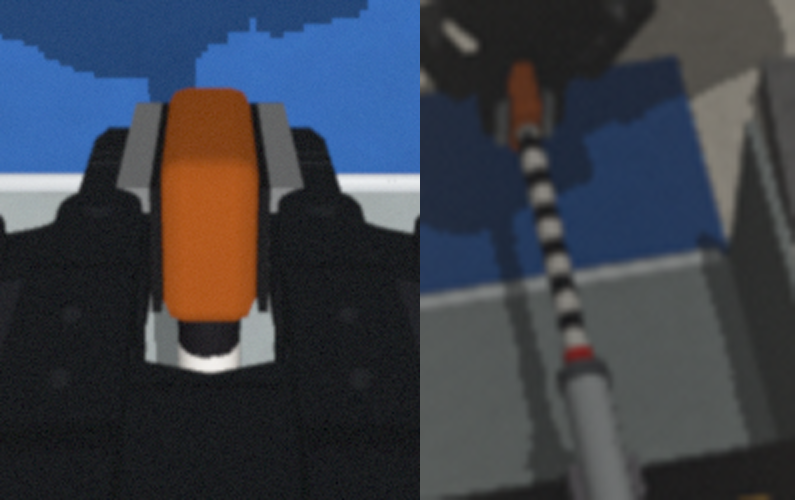

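About 10 mm of the 15 mm red band is out. Grip travel is 114.7 mm by both camera and TCP, with no slip. About 6 mm more is needed, and I'll ease the 8 N side load.

>>> move_arm(
  moves=[
    {"gripper":-1,"xyz":[0.2,-0.1,0],"angular":[0,0,0]},
    {"gripper":-1,"xyz":[0.4,-0.1,0],"angular":[0,0,0]},
    {"gripper":-1,"xyz":[0.6,-0.1,0],"angular":[0,0,0]},
    {"gripper":-1,"xyz":[0.6,-0.1,0],"angular":[0,0,0]},
    {"gripper":-1,"xyz":[0.6,-0.1,0],"angular":[0,0,0]},
  ],
)

```text
clock: 11.82
position: [568.5, 10.3, 54.9]
ee_rot: [0.012, 1.0, 0.0, 0.004]
contact_force: [8.7, -3.9, -2.5]
gripper_width: 14.9
```

```bash
python3 - <<'E'
from h import *
s=arm.read_state();print(s['clock'],s['position'],s['contact_force'],s['gripper_width'])
door('scene','s8');snap('wrist','w8')
b=cv2.imread('pics/s8.png')[250:310,325:365]
c=cv2.imread('pics/s7.png')[250:310,325:365]
cv2.imwrite('pics/c8.png',np.hstack([cv2.resize(i,(400,600),interpolation=2) for i in(c,b)]))
for n in('w6','w8'):
    W=cloud(n);h=cv2.cvtColor(cv2.imread(f'pics/{n}.png'),cv2.COLOR_BGR2HSV)
    o=(cv2.inRange(h,(4,140,90),(18,255,255))>0)&(abs(W[...,1]-9)<20)&(W[...,2]>70)
    t=W[o];t=t[t[:,2]>112];print(n,len(t),np.percentile(t,[1,50,99],axis=0).round(1).tolist())
E
```

```text
11.825 [568.46488636  10.26442302  54.91879602] [ 8.67113267 -3.91023906 -2.47399571] 14.884010424757578
scene theta 1.5713070586056372 z@500,600 [14.144684   14.19575718]
w6 3962 [[672.5, 0.1, 112.6], [685.1, 7.8, 116.6], [700.8, 15.3, 118.2]]
w8 3889 [[552.5, 3.3, 112.5], [564.8, 10.7, 116.6], [581.0, 18.0, 118.3]]
```

View pics/c8.png

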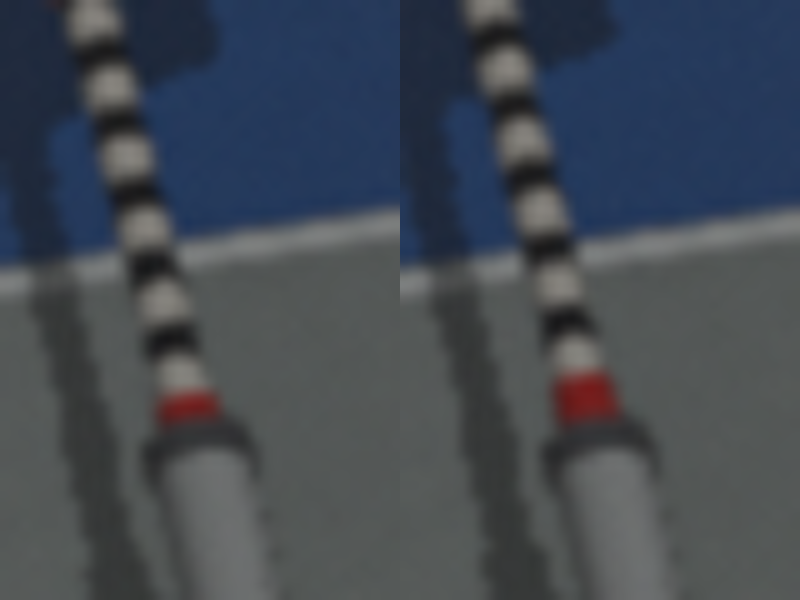

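Travel is now about 120.0 mm by camera and 119.8 by TCP, and about 14 mm of red shows past the collar, so it's right at the mark. I'll add 1.5 mm so the band is surely clear.

>>> move_arm(
  moves=[
    {"gripper":-1,"xyz":[0.1,-0.05,0],"angular":[0,0,0]},
    {"gripper":-1,"xyz":[0.15,-0.05,0],"angular":[0,0,0]},
    {"gripper":-1,"xyz":[0.15,-0.05,0],"angular":[0,0,0]},
    {"gripper":-1,"xyz":[0.15,-0.05,0],"angular":[0,0,0]},
    {"gripper":-1,"xyz":[0.15,-0.05,0],"angular":[0,0,0]},
  ],
)

```text
clock: 12.55
position: [567.2, 10.3, 54.9]
ee_rot: [0.012, 1.0, 0.001, 0.004]
contact_force: [7.7, -1.9, -3.3]
gripper_width: 15.0
```

```bash
python3 - <<'E'
from h import *
s=arm.read_state();print(s['clock'],s['position'],s['contact_force'],s['gripper_width'])
door('scene','s9');snap('wrist','w9')
cv2.imwrite('pics/c9.png',np.hstack([cv2.resize(cv2.imread('pics/s9.png')[250:310,325:365],(400,600),interpolation=2),cv2.resize(cv2.imread('pics/s9.png')[200:350,230:430],(400,600),interpolation=2)]))
for n in('w6','w9'):
    W=cloud(n);h=cv2.cvtColor(cv2.imread(f'pics/{n}.png'),cv2.COLOR_BGR2HSV)
    o=(cv2.inRange(h,(4,140,90),(18,255,255))>0)&(abs(W[...,1]-9)<20)&(W[...,2]>70)
    t=W[o];t=t[t[:,2]>112];print(n,len(t),np.percentile(t,[1,50,99],axis=0).round(1).tolist())
E
```

```text
12.55 [567.2144996   10.26412746  54.93799969] [ 7.65513971 -1.85051347 -3.29953981] 15.01250735463611
scene theta 1.5735363839620111 z@500,600 [13.99827166 14.27227806]
w6 3962 [[672.5, 0.1, 112.6], [685.1, 7.8, 116.6], [700.8, 15.3, 118.2]]
w9 3888 [[551.2, 3.3, 112.5], [563.5, 10.7, 116.6], [579.7, 18.1, 118.4]]
```

View pics/c9.png

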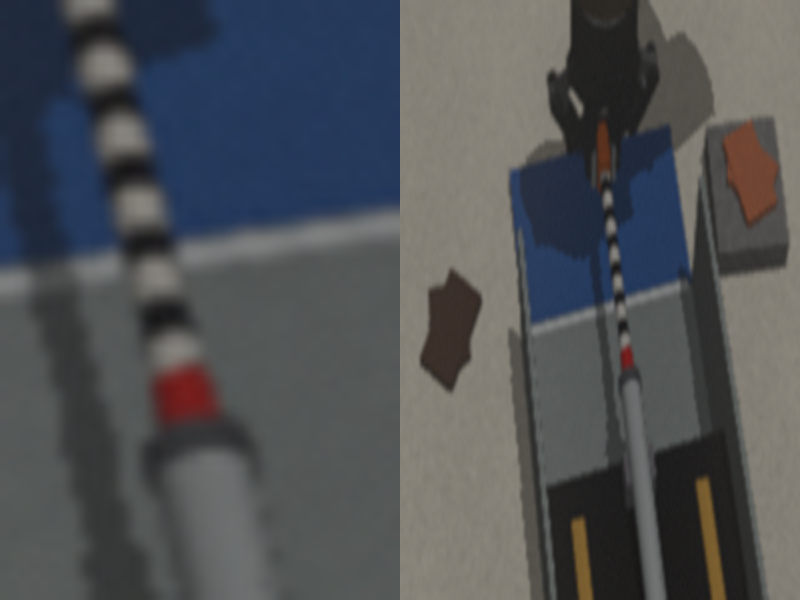

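The whole band is out (travel about 121.3 mm), the front is flat, and the sherds are in place. I'll hand it in.

```bash
python3 -c "
from bench import arm
print(arm.job_done())
s=arm.read_state();print(s['clock'],s['position'],s['gripper_width'])"
```

```text
the job is handed in; nothing more can be done
None
the job is handed in; nothing more can be done
```

I lowered the blue front flat first, then gripped the orange block from above and pulled the rod out to its mark. The job was handed in at about 12.6 s with the arm still gripping.

**Last checks**
- **Front:** it measured 1.57 rad with its upper face about 14 mm above the bench, so it is flat.
- **Rod:** it is out about 121.3 mm by both the wrist camera and the arm's own position. I went about 1 mm past the 120 mm mark on purpose, so that the band is surely clear, and all of the red shows at the sleeve.
- **Hold:** the rod pulls at about 8 N, as expected at the mark, and the gripper opening was steady at 15 mm.
- **Sherds:** both show no shift in the last scene view. I did not separately check the brush, glue, mug and loupe; the arm did not go down near them.

**What disagreed or fell short**
- **Fingertip height:** the pictures put the real fingertips about 28 mm above the reported tool point. My first push therefore left the front at 1.35 rad, so I measured again, allowed for the offset and pressed it fully down before touching the rod.
- **Side load:** the grip carried about 8 N sideways during the pull, which I eased to about 2 N.
- **Rod travel:** the figure assumes the rod started fully in, and from the scene camera the sleeve collar may hide the last millimetre of the band's inner edge.

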